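# Two analyser readings of an organ pallet, tipped over between them

### The arm

A 7-joint arm with a two-finger parallel gripper is mounted at the origin on the work surface; the furniture and walls round the work are solid. World frame = base frame: x ahead of the robot, y to its left, z up, the work surface at z = 0. Lengths are in m, angles in rad, forces in N, time in s.
With the tool pointing down it reaches from about 0.35 to 0.9 m from the base axis. Payload 7.2 kg.
Tool frame: the origin (TCP) lies midway between the tips of the shut fingers; the grasp point (between the pads) lies 19 mm behind it (ctrl.grip_point_offset is the distance from the TCP to the grasp point, in m); z points along the fingers, x is the direction in which the jaws open and shut, and the axes are right-handed (so a half turn about z gives the same grasp; the last joint's range is limited). The gripper opens to 85 mm and grips with 20 to 120 N. Pads are 22 mm wide; open, the fingers measure 114 mm over their backs; the gripper's body (76 mm by 85 mm) begins 54 mm behind the grasp point. The pads swing forward as they close: fully open they stand 13 mm farther back than shut.
Start: joints at [-1.349, 0.411, -0.013, 1.596, 0.006, 1.134, -0.082], TCP at [0.179, 0.599, 0.231] pointing down, gripper open.
Joint ranges: [-2.95, 2.95], [-0.29, 1.99], [-1.47, 1.44], [0.14, 2.54], [-1.03, 4.17], [0.13, 1.85], [-2.86, 2.86]. Speed limits (rad/s): [2.39, 2.39, 3.01, 3.01, 3.14, 3.14, 3.14].

### API

Orientations are given as [roll, pitch, yaw] about the fixed x, y, z axes, in that order (R = Rz(yaw) Ry(pitch) Rx(roll)).
In Python, from workcell import ctrl gives the robot as it stands.
- The arm moves only by the tool play_rows, never from a script. Its argument "moves" is a list of rows, each a list of 4 numbers: the shift along the world's x, y, z in cm, then the turn about the world's z in degrees. A call has exactly 5 rows; each row is the pose to reach, as a shift and turn from the pose measured when the call began; what a row does not reach only later rows make up. A row lasts 1/10 s, in which the tool goes at most 50 mm and 8.59 degrees, less where a joint would pass 70% of its speed; a pose out of reach is approached as far as the arm can. A call with a gripper value outside its range is refused whole. "hand" is the finger opening in cm, from 0 to 8.54, set as the call begins (left out, the last holds). The fingers move at their own pace and stop on an object; "squeeze" is the grip in N (left out, the last holds). Time passes only in rows, so rows that repeat a pose let the fingers close, or fill a call up. It gives the time, the measured TCP pose, the force and the opening at its end, in the units of the state.
- ctrl.get_state(): the state, without advancing time (a new reading comes with each control period).
- ctrl.camera(name): name is "scene" or "top" or "wrist"; returns a dict with "image" (400x640x3 uint8, red, green, blue), "intrinsics" (3x3 intrinsics, pixels), "k1" (the pictures are not rectified: a ray, as slopes to the right and down, at radius r is drawn at 1 + k1 r^2 times it, then the intrinsics apply), "pose" (4x4, takes a point from camera to world coordinates). Camera axes: x right, y down, z forward; pixel columns grow to the right and rows downward; lengths in m; the calibration is good to about 2 mm. A picture is of the moment at which its call begins. There is no depth.
- ctrl.finish_job(): hands the job in, once; it reports no verdict.
The state is a dict: "time_s": time; "joint_positions": joint angles; "joint_vel": joint speeds; "joint_efforts": joint torques, N m; "ee_pos": TCP position; "orientation": TCP orientation; "ft_force": force on the tool from outside, world axes, zero at the start; "wrist_torque": the same for the moment, N m; "width": opening from 0.0 (shut) to 1.0 (fully open).
Only numpy, scipy, OpenCV 4.12 (cv2) and the standard library are available. Lean on these libraries where they do the work, as an engineer would, in place of code of your own. Each camera call takes 0.05 s, during which the arm holds its last target.

### The job

Take two readings of the old organ pallet (the wooden bar with one leathered face) with the pistol-shaped analyser that is fixed on its side in the bench stand. Slide the bar until its leather face lies flat against the steel nose plate with its middle roughly at the window, and squeeze the trigger fully home and let it go; then tip the bar over backwards, away from the nose, so that it lies leather side up, slide the wooden face it had been standing on flat against the nose plate in the same way, squeeze and let go of the trigger again, and leave the bar there. For radiation safety never pull the trigger unless a face is flat on the nose plate, and do not disturb the glue bottle, tape or screwdriver.

Things in the scene. Friction and masses are not known exactly. Their poses are not given: they have to be found in the camera images.
- stand: Fixed stand: plate and grippy black rubber mat (top 6 mm above the table), steel nose plate, pistol-shaped analyser lying on its side. Origin on the table below the middle of the nose plate's front face; +x from the nose to the analyser's tail, z up. Mat x -125 to 0, y -96 to 96 mm. Analyser body x 48 to 180, y -34 to 32, up to z 56; battery foot x 75 to 133, y 98 to 120, up to z 50.
- window (a point): The round copper-coloured measuring window, 17.5 mm above the table in the middle of the nose plate's front face; axes as the stand. The plate is 84 mm wide (y), 5 mm thick, its top 28 mm above the table; behind it the low snout (x 5 to 48, y -22 to 22) reaches 30 mm above the table, so the bar's upper part stands free above both.
- pallet: The organ pallet, a loose light-wood bar 34 x 150 x 46 mm (its own x, y, z), about 0.13 kg, origin at its centre. Its +x face (150 x 46) has red felt and cream leather; at the start it stands on its -z face (150 x 34), leather roughly towards the nose plate. A small brass wire eye sticks 11 mm out of its +y end.
- leather_face (a point): Centre of the bar's leather face (its +x face).
- foot_face (a point): Centre of the bare wooden face that the bar stands on at the start (its -z face), which must meet the nose plate second.
- trigger (a joint): The analyser's red trigger, a sprung lever hinged on a vertical axis near the body (at x 70, y 32 mm in the stand's frame), reaching 49 mm along the stand's +y: 0 = at rest, 0.30 rad = fully squeezed towards the handle (about 9 mm at the pad; 2 to 5 N). It springs back when let go.
- trigger_pad (a point): Middle of the trigger's front face, where a finger squeezes it (at rest x 66, y 63, z 32 mm in the stand's frame; the lever is 20 mm high). Squeeze between it and grip_back, 54 mm apart at rest, with fingers pointing down; the base plate below is at z 6.
- grip_back (a point): Point on the back face of the fixed black handle, facing away from the trigger (x 120, y 63, z 32 mm in the stand's frame). The handle measures x 88 to 120, y 26 to 106, z 17 to 47 mm.
- glue_bottle: Standing glue bottle with a red cap, 52 x 48 x 130 mm, origin under its centre; leave it alone.
- masking_tape: Roll of masking tape lying flat, 96 mm across, 25 mm high, origin under its centre; leave it alone.
- screwdriver: Lying screwdriver with an amber handle, 204 mm long along its y (handle to -y), 27 mm high, origin under its centre; leave it alone.

How it is judged:
By the outcome, as a careful person would: the job done as asked, in the order asked, and still so for the second after the job is handed in, with the robot touching nothing.
It also fails if it takes over 72 s, if anything falls off the work surface, if the arm or the gripper's body presses on something with over 40 N, if the wrist force passes 120 N, or if a joint passes its speed limit or range.

## Working session

There is one attempt and no reset: what is moved stays moved. The work goes in short steps, Python scripts to look and compute and a tool call to move; the robot and the scene stay as the last step left them, time stands still between calls to the robot, and variables do not carry over. Pictures are saved under pics/ and viewed, and the job is handed in when it is done.

Besides the shell and the picture viewer there is one more tool, called by a JSON object that holds its "fn" and its "kwargs". play_rows: Moves the arm, as the interface text tells. Its arguments: {"type":"object","properties":{"moves":{"type":"array"},"hand":{"type":"number"},"squeeze":{"type":"number"}},"required":["moves"]}

```bash
ls; mkdir -p pics; cat > h.py <<'E'
import numpy as np,cv2
from workcell import ctrl
def snap(n,f):
    c=ctrl.camera(n); cv2.imwrite('pics/'+f+'.png',c['image'][:,:,::-1]); 
    np.savez('pics/'+f+'.npz',image=c['image'],K=c['intrinsics'],k1=c['k1'],pose=c['pose']); return c
def load(f): 
    d=np.load('pics/'+f+'.npz'); return dict(image=d['image'],intrinsics=d['K'],k1=float(d['k1']),pose=d['pose'])
def ray(c,u,v):
    K=np.array(c['intrinsics']);k=c['k1']
    xd=(u-K[0,2])/K[0,0];yd=(v-K[1,2])/K[1,1]
    p=np.array([xd,yd]);q=p.copy()
    for _ in range(50): q=p/(1+k*(q@q))
    P=np.array(c['pose']);d=P[:3,:3]@np.array([q[0],q[1],1.]);return P[:3,3],d/np.linalg.norm(d)
def plane(c,u,v,z):
    o,d=ray(c,u,v);return o+d*(z-o[2])/d[2]
def two(c1,p1,c2,p2):
    o1,d1=ray(c1,*p1);o2,d2=ray(c2,*p2)
    A=np.stack([d1,-d2],1);s=np.linalg.lstsq(A,o2-o1,rcond=None)[0]
    a=o1+s[0]*d1;b=o2+s[1]*d2;return (a+b)/2,np.linalg.norm(a-b)
def proj(c,X):
    P=np.array(c['pose']);K=np.array(c['intrinsics']);x=P[:3,:3].T@(np.array(X)-P[:3,3]);q=x[:2]/x[2];q=q*(1+c['k1']*(q@q))
    return K[0,0]*q[0]+K[0,2],K[1,1]*q[1]+K[1,2]
E
python3 - <<'E'
from h import *
for n in ['scene','top','wrist']:
    c=snap(n,n+'0'); print(n,c['pose'],c['intrinsics'],c['k1'])
print(ctrl.get_state(), ctrl.grip_point_offset)
E
```

```text
pics
scene [[ 0.88300461 -0.26262266  0.38901439 -0.01313039]
 [-0.46874102 -0.45071102  0.75969826 -1.15424612]
 [-0.0241809  -0.85316406 -0.52108192  0.78204928]
 [ 0.          0.          0.          1.        ]] [[510.65678109   0.         321.31472788]
 [  0.         510.65678109 196.29157589]
 [  0.           0.           1.        ]] -0.12217374879974251
top [[-0.00539919 -0.98713412  0.15980323  0.32692944]
 [-0.99992293  0.007116    0.01017294 -0.09605315]
 [-0.01117921 -0.15973599 -0.98709647  1.32807082]
 [ 0.          0.          0.          1.        ]] [[469.82879487   0.         317.81224742]
 [  0.         469.82879487 206.38952668]
 [  0.           0.           1.        ]] 0.037293989713648494
wrist [[ 2.85695395e-01  9.17790180e-01  2.75752291e-01  1.08543355e-01]
 [ 9.58320113e-01 -2.73360593e-01 -8.30454574e-02  6.18857275e-01]
 [-8.38495486e-04  2.87984671e-01 -9.57634652e-01  3.72578077e-01]
 [ 0.00000000e+00  0.00000000e+00  0.00000000e+00  1.00000000e+00]] [[326.53107635   0.         321.62569946]
 [  0.         326.53107635 198.34761764]
 [  0.           0.           1.        ]] -0.06402554455505195
{'time_s': 0.15, 'joint_positions': array([-1.3492133 ,  0.41174152, -0.01269677,  1.59682656,  0.00556446,
        1.1342909 , -0.08220593]), 'joint_vel': array([ 3.43242386e-04, -1.94663510e-03, -6.27363230e-04, -1.86764829e-03,
        1.26856585e-05, -1.92461788e-04,  1.12559900e-03]), 'joint_efforts': array([ 1.83998032e-03, -6.01033258e+01,  6.82873204e-01, -2.99646467e+01,
        1.38927452e-02,  7.92736217e-03,  2.86556144e-05]), 'ee_pos': array([0.17851371, 0.59858073, 0.23064085]), 'orientation': array([3.14153286e+00, 1.22995930e-03, 1.28100183e+00]), 'ft_force': array([ 0.201758  , -0.7626075 ,  0.16487567]), 'wrist_torque': array([-0.00545883,  0.00579737, -0.02142188]), 'width': 0.9966562402733083} 0.0187
```

View pics/scene0.png

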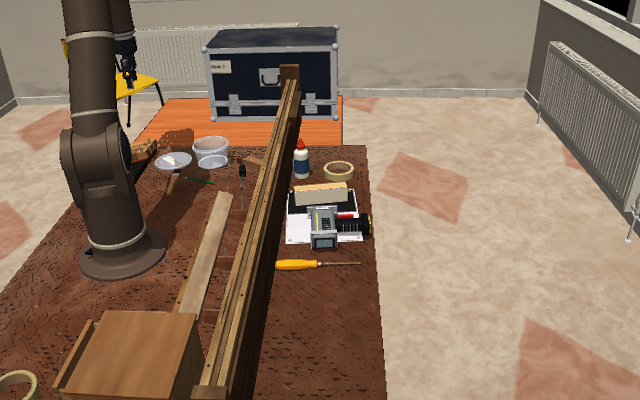

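View pics/top0.png

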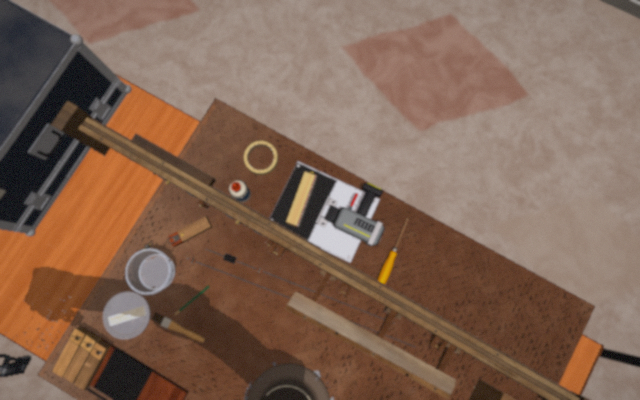

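View pics/wrist0.png

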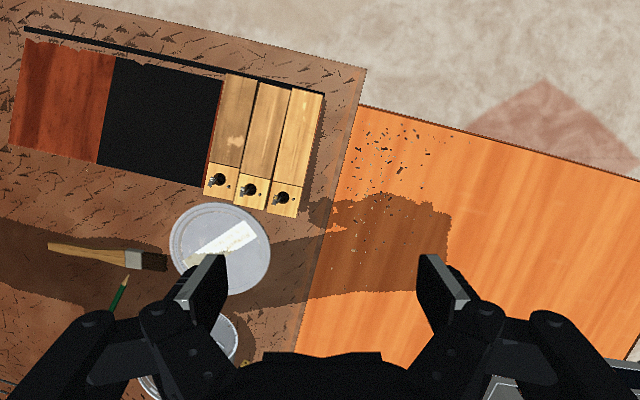

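```bash
python3 - <<'E'
from h import *
a=load('top0')['image'][120:300,200:440,::-1]; cv2.imwrite('pics/tc.png',cv2.resize(a,None,fx=3.3,fy=3.3,interpolation=3))
a=load('scene0')['image'][120:290,230:400,::-1]; cv2.imwrite('pics/sc.png',cv2.resize(a,None,fx=3.5,fy=3.5,interpolation=3))
E
```

```text
(no output)
```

View pics/tc.png

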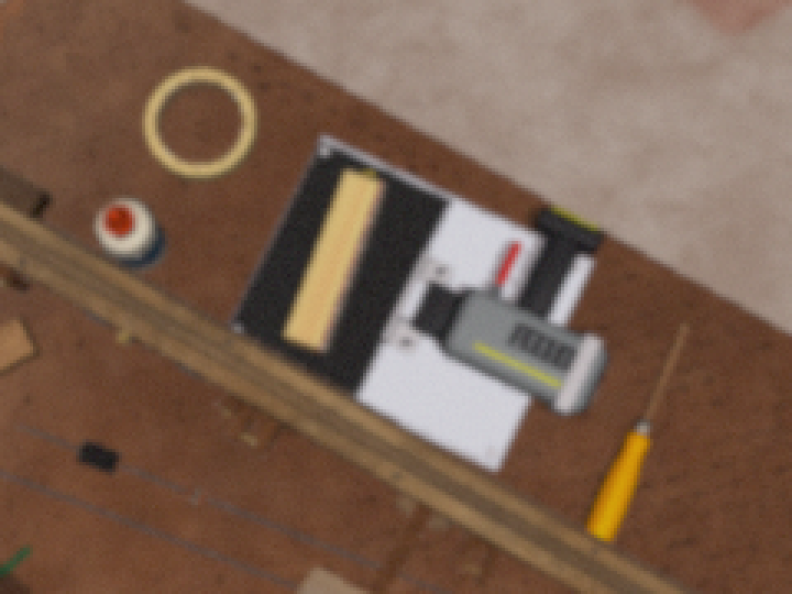

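View pics/sc.png

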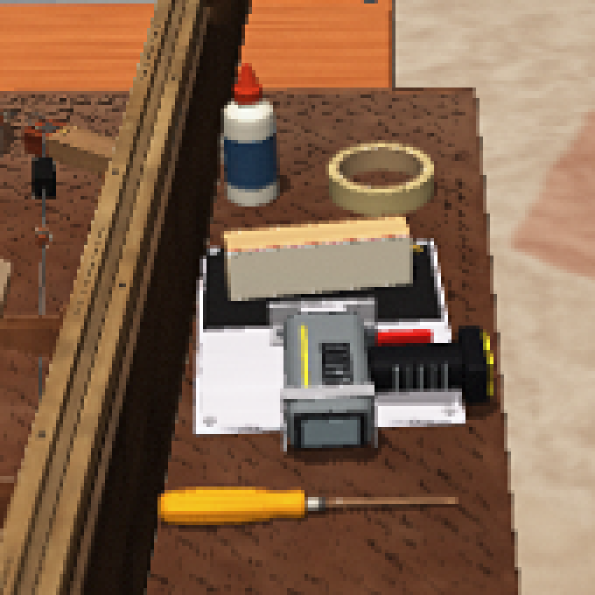

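```bash
python3 - <<'E'
from h import *
t=load('top0');s=load('scene0')
T=lambda x,y:(200+x/3.3,120+y/3.3)
S=lambda x,y:(230+x/3.5,120+y/3.5)
def P(n,x,y,z): print(n,np.round(plane(t,*T(x,y),z),4))
P('mat nose+y',450,205,.006);P('mat nose-y',360,397,.006);P('mat far+y',320,150,.006);P('mat far-y',238,328,.006)
P('platecorner -y',497,470,.006)
P('bar',345,170,.052);P('bar',383,180,.052);P('bar',325,350,.052);P('bar',284,338,.052)
P('bottle cap',118,218,.13);P('tape',200,122,.025);P('sd',603,538,.015);P('sd',685,325,.01)
for a,b in [((435,265),(285,305)),]: pass
def W(n,a,b): print(n,*two(t,T(*a),s,S(*b)))
W('bottle',(118,218),(247,68))
W('bar far +y',(345,170),(405,218));W('bar far -y',(284,338),(226,232))
W('matfar+y',(325,137),(437,240));W('plate-y tail',(497,470),(195,432))
print('beam end',two(t,(72,105),s,(290,66)))
E
```

```text
mat nose+y [ 0.6112 -0.1361  0.006 ]
mat nose-y [ 0.4443 -0.0573  0.006 ]
mat far+y [ 0.6613 -0.0228  0.006 ]
mat far-y [0.5045 0.0475 0.006 ]
platecorner -y [ 0.3818 -0.1732  0.006 ]
bar [ 0.6322 -0.0465  0.052 ]
bar [ 0.6233 -0.0785  0.052 ]
bar [ 0.4794 -0.0298  0.052 ]
bar [0.4897 0.0043 0.052 ]
bottle cap [0.576  0.1296 0.13  ]
tape [0.6822 0.0802 0.025 ]
sd [ 0.3247 -0.2599  0.015 ]
sd [ 0.5039 -0.3355  0.01  ]
bottle [0.57833295 0.13051238 0.12360235] 0.00201972512414424
bar far +y [ 0.63429435 -0.04637405  0.04488976] 0.0008808071685852597
bar far -y [0.49237986 0.00382078 0.04773878] 0.004592493091737453
matfar+y [ 0.67571812 -0.02756795  0.0014897 ] 0.0032551775503920615
plate-y tail [ 0.38235331 -0.17359262  0.00064766] 0.0007353533982421858
beam end (array([0.74583944, 0.51834145, 0.22807002]), np.float64(0.029276089089622176))
```

```bash
python3 - <<'E'
from h import *
t=load('top0');s=load('scene0')
for f,n in ((t,'t'),(s,'s')):pass
a=t['image'][80:400,40:600,::-1]; cv2.imwrite('pics/tb.png',cv2.resize(a,None,fx=1.42,fy=1.42,interpolation=3))
a=s['image'][50:400,160:400,::-1]; cv2.imwrite('pics/sb.png',cv2.resize(a,None,fx=1.7,fy=1.7,interpolation=3))
E
```

```text
(no output)
```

View pics/tb.png

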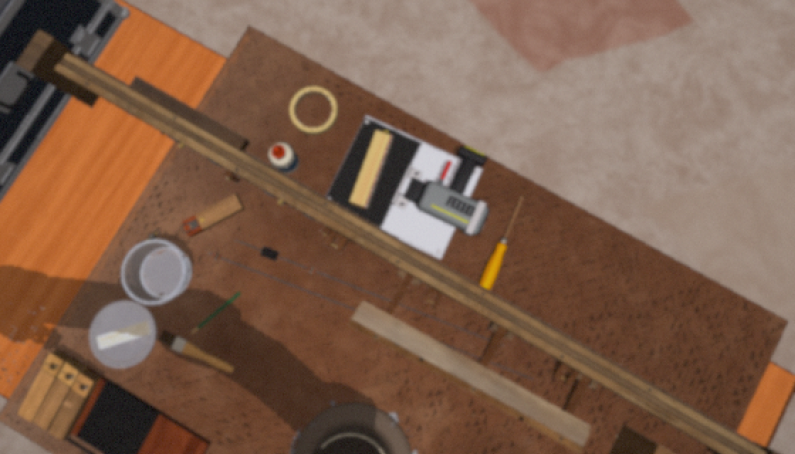

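View pics/sb.png

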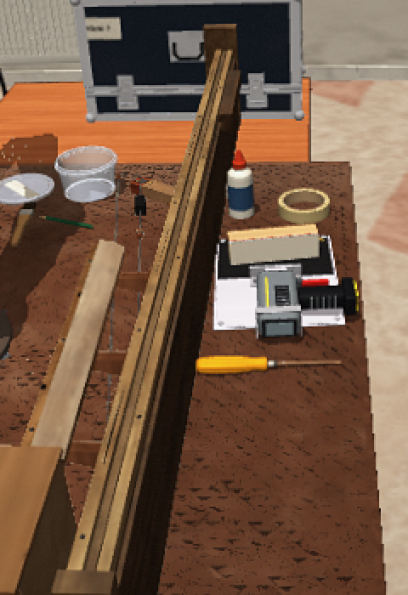

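```bash
python3 - <<'E'
from h import *
t=load('top0');s=load('scene0')
TB=lambda x,y:(40+x/1.42,80+y/1.42); SB=lambda x,y:(160+x/1.7,50+y/1.7)
def ln(c,a,b):
    o,d1=ray(c,*a);_,d2=ray(c,*b);n=np.cross(d1,d2);n/=np.linalg.norm(n);return n,n@o
# point on each top edge: intersect scene rays with plane of top edge
for nm,ta,tb,ss in [('right',(250,152),(600,347),[(235,75),(205,190),(165,340),(108,560)]),('left',(250,182),(600,380),[(212,75),(175,190),(135,340),(75,560)])]:
    n,d=ln(t,TB(*ta),TB(*tb))
    for p in ss:
        o,r=ray(s,*SB(*p)); k=(d-n@o)/(n@r); print(nm,np.round(o+k*r,3))
E
```

```text
right [0.731 0.459 0.137]
right [ 0.425 -0.076  0.181]
right [ 0.22  -0.434  0.215]
right [ 0.066 -0.705  0.239]
left [0.678 0.462 0.147]
left [ 0.387 -0.049  0.179]
left [ 0.205 -0.37   0.177]
left [ 0.048 -0.645  0.183]
```

{"fn": "play_rows", "kwargs": {"moves": [[0,0,4,0],[0,0,8,0],[0,0,12,0],[2,-4,12,-8],[4,-8,12,-16]], "hand": 8.5}}

```text
time_s: 0.65
ee_pos: [0.2184, 0.5186, 0.3513]
orientation: [-3.141, -0.0, 0.999]
ft_force: [1.2, -0.0, -0.5]
width: 0.995
```

{"fn": "play_rows", "kwargs": {"moves": [[2,-4,0,-8],[4.5,-8,0,-16],[7,-12,0,-24],[9,-16,0,-32],[11,-20,0,-40]]}}

```text
time_s: 1.15
ee_pos: [0.3289, 0.3167, 0.3512]
orientation: [-3.141, -0.0, 0.294]
ft_force: [1.0, -0.1, 0.6]
width: 0.994
```

{"fn": "play_rows", "kwargs": {"moves": [[2,-4,0,-8],[4.5,-8,0,-16],[7,-12,0,-24],[9,-16,0,-32],[11,-20,0,-40]]}}

```text
time_s: 1.65
ee_pos: [0.4393, 0.1147, 0.3512]
orientation: [-3.14, -0.0, -0.41]
ft_force: [0.9, 1.0, -0.4]
width: 0.993
```

{"fn": "play_rows", "kwargs": {"moves": [[3,-3,0,0],[6,-6,0,0],[10,-9,0,-1.8],[13,-12,0,-1.8],[13,-12,0,-1.8]]}}

```text
time_s: 2.15
ee_pos: [0.5715, -0.0103, 0.3503]
orientation: [3.139, -0.002, -0.447]
ft_force: [-0.6, -0.3, -0.9]
width: 0.996
```

```bash
python3 - <<'E'
from h import *
c=snap('wrist','w1');snap('scene','s1');s=ctrl.get_state();print(s['ee_pos'],s['orientation'],c['pose'],s['joint_positions'])
E
```

```text
[ 0.56937866 -0.0062118   0.35042741] [ 3.14105452e+00  7.18865451e-04 -4.43259311e-01] [[ 9.01655451e-01 -4.13998491e-01 -1.24990787e-01  6.03746008e-01]
 [-4.32454051e-01 -8.62523246e-01 -2.62749204e-01  5.56187521e-02]
 [ 9.70314813e-04  2.90962024e-01 -9.56734111e-01  4.92162950e-01]
 [ 0.00000000e+00  0.00000000e+00  0.00000000e+00  1.00000000e+00]] [-0.6038452   0.26541643  0.6798973   1.5910753  -0.16974773  1.34624259
 -0.3462738 ]
```

View pics/w1.png

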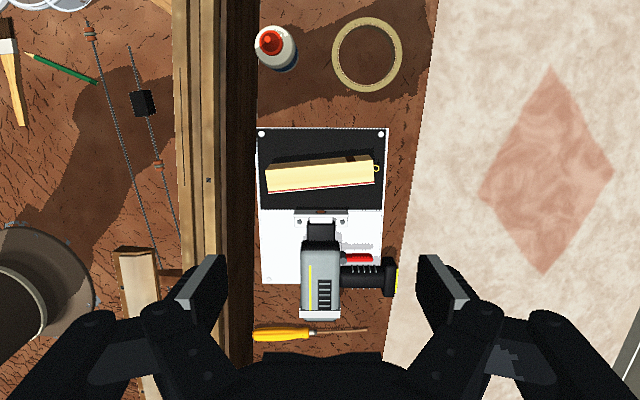

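View pics/s1.png

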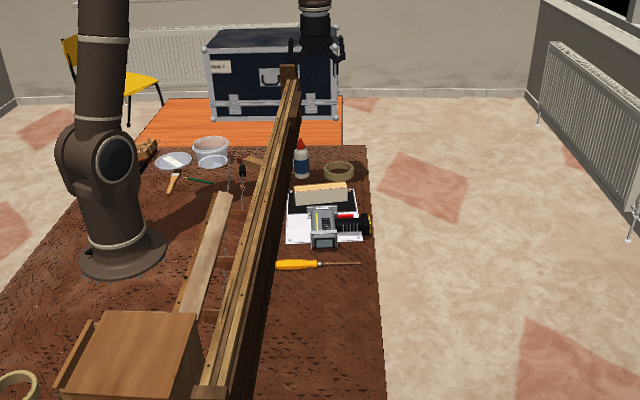

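```bash
python3 - <<'E'
from h import *
a=load('w1')['image'][115:330,245:405,::-1]; cv2.imwrite('pics/w1c.png',cv2.resize(a,None,fx=2.7,fy=2.7,interpolation=3))
a=load('w1')['image'][120:240,250:400,::-1]; cv2.imwrite('pics/w1d.png',cv2.resize(a,None,fx=4.9,fy=4.9,interpolation=3))
E
```

```text
(no output)
```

View pics/w1c.png

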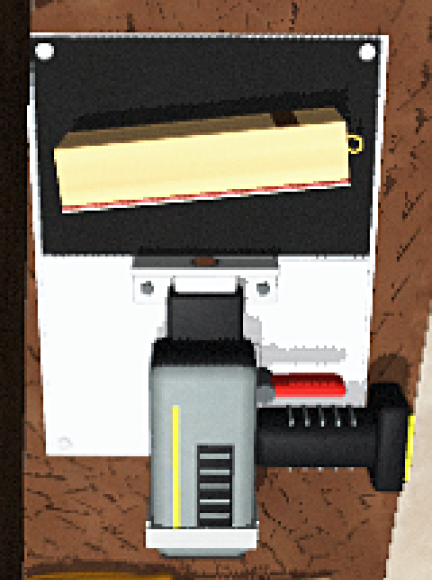

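View pics/w1d.png

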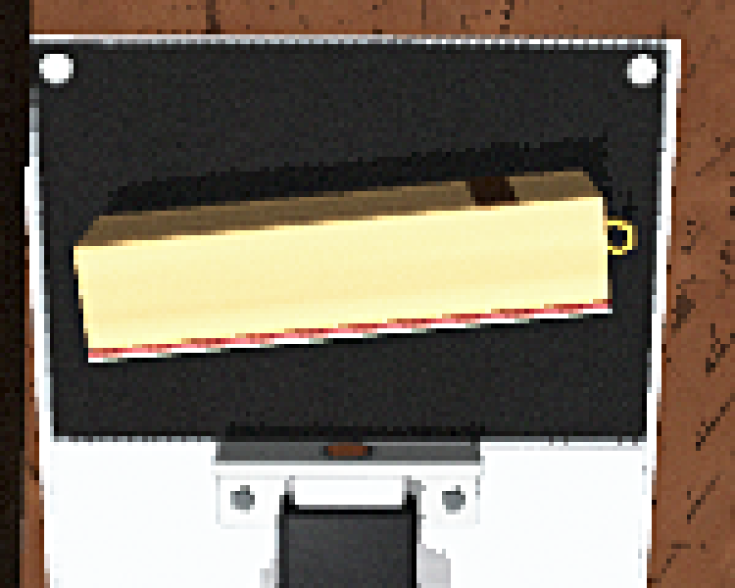

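```bash
python3 - <<'E'
from h import *
w=load('w1');t=load('top0')
D=lambda x,y:(250+(x+.5)/4.9-.5,120+(y+.5)/4.9-.5)
C=lambda x,y:(245+(x+.5)/2.7-.5,115+(y+.5)/2.7-.5)
pts={'mL':(55,437,.006),'mR':(645,438,.006),'mfL':(35,47,.006),'mfR':(665,47,.006),'pL':(217,460,.028),'pR':(481,460,.028),'win':(348,450,.0175),
'bRL':(75,246,.052),'bRR':(605,196,.052),'bFL':(90,362,.052),'bFR':(611,312,.052)}
P={k:plane(w,*D(x,y),z) for k,(x,y,z) in pts.items()}
for k in P: print(k,np.round(P[k],4))
ys=P['pR']-P['pL'];ym=P['mR']-P['mL']
print(np.linalg.norm(ys),np.linalg.norm(ym),[np.degrees(np.arctan2(v[1],v[0])) for v in(ys,ym,P['mfR']-P['mfL'])])
o=(P['pL']+P['pR']+P['mL']+P['mR'])/4
th=np.arctan2((ys/2+ym)[1],(ys/2+ym)[0]);y=np.array([np.cos(th),np.sin(th)]);x=np.array([y[1],-y[0]])
print('origin',o[:2],'th',np.degrees(th))
for k in P: d=P[k][:2]-o[:2]; print(k,np.round([d@x*1e3,d@y*1e3],1))
for n,p,z in [('trig',(272,376),.042),('trigend',(345,376),.042),('trigendback',(345,395),.042),('handle back',(300,467),.04),('foot',(400,490),.05),('bodyfrontL',(155,350),.056),('bodytailL',(148,530),.056)]:
    d=plane(w,*C(*p),z)[:2]-o[:2];print(n,np.round([d@x*1e3,d@y*1e3],1))
for k in ['bRL','bRR','mfR']:
    pass
TC=lambda x,y:(200+x/3.3,120+y/3.3)
print(two(w,D(*pts['bRL'][:2]),t,TC(284,338)),two(w,D(*pts['bRR'][:2]),t,TC(345,170)))
E
```

```text
mL [ 0.4465 -0.052   0.006 ]
mR [ 0.6173 -0.1343  0.006 ]
mfL [0.5002 0.0591 0.006 ]
mfR [ 0.6706 -0.0226  0.006 ]
pL [ 0.4951 -0.0753  0.028 ]
pR [ 0.5683 -0.1104  0.028 ]
win [ 0.5312 -0.093   0.0175]
bRL [0.4937 0.0055 0.052 ]
bRR [ 0.6334 -0.0458  0.052 ]
bFL [ 0.4814 -0.0262  0.052 ]
bFR [ 0.6218 -0.0772  0.052 ]
0.08124155224824504 0.18966854441756575 [np.float64(-25.642293750862457), np.float64(-25.744371174242456), np.float64(-25.631031994642882)]
origin [ 0.5318057  -0.09299336] th -25.726365723605735
mL [  0.1 -94.7]
mR [ 0.1 95. ]
mfL [-123.3  -94.5]
mfR [-123.6   94.5]
pL [ -0.  -40.8]
pR [-0.2 40.5]
win [ 0.3 -0.5]
bRL [-72.2 -77.1]
bRR [-86.6  71. ]
bFL [-38.3 -74.4]
bFR [-53.3  74.3]
trig [60.3 37.4]
trigend [60.3 78.7]
trigendback [72.3 79.3]
handle back [120.6  55.5]
foot [130.  113.3]
bodyfrontL [ 37.8 -27.4]
bodytailL [152.9 -33.5]
(array([0.49106802, 0.00471319, 0.04232053]), np.float64(0.0007241634372279652)) (array([ 0.63333592, -0.04650231,  0.04830579]), np.float64(0.0006311553425851639))
```

{"fn": "play_rows", "kwargs": {"moves": [[0.8,0.8,0,-0.3],[0.8,0.8,-5,-0.3],[0.8,0.8,-10,-0.3],[0.8,0.8,-15,-0.3],[0.8,0.8,-20,-0.3]]}}

```text
time_s: 2.75
ee_pos: [0.5773, 0.0045, 0.1491]
orientation: [-3.14, 0.0, -0.446]
ft_force: [0.8, 0.7, -0.0]
width: 0.997
```

{"fn": "play_rows", "kwargs": {"moves": [[0,0,-4,0],[0,0,-8,0],[0,0,-10,0],[0,0,-10,0],[0,0,-10,0]]}}

```text
time_s: 3.25
ee_pos: [0.5776, 0.0058, 0.0497]
orientation: [-3.139, 0.0, -0.444]
ft_force: [-0.1, -0.4, 0.9]
width: 0.995
```

```bash
python3 - <<'E'
from h import *
c=snap('wrist','w2');snap('scene','s2');s=ctrl.get_state();print(s['ee_pos'],s['orientation'],s['ft_force'],s['joint_positions'])
a=load('s2')['image'][60:280,200:420,::-1]; cv2.imwrite('pics/s2c.png',cv2.resize(a,None,fx=2.7,fy=2.7,interpolation=3))
E
```

```text
[0.57849444 0.00531034 0.05080024] [-3.13820036e+00 -1.71488998e-03 -4.44917735e-01] [0.16987113 0.18580016 0.293847  ] [-0.47159465  0.5949749   0.51969595  1.90143734 -0.42327026  0.75170943
 -0.15696637]
```

View pics/w2.png

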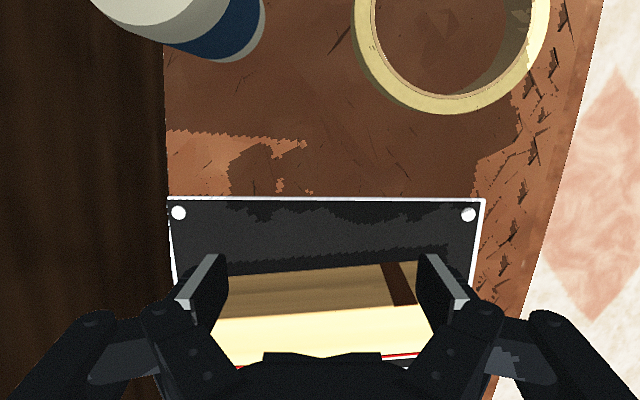

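View pics/s2c.png

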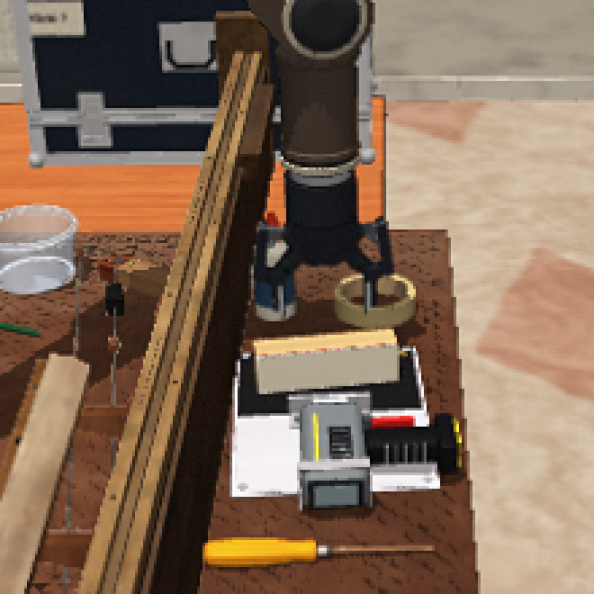

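```bash
cat >> h.py <<'E'
O=np.array([.532,-.093]);TH=np.radians(-25.7);YH=np.array([np.cos(TH),np.sin(TH)]);XH=np.array([YH[1],-YH[0]])
def st(p): d=np.array(p[:2])-O; return np.round([d@XH*1e3,d@YH*1e3],1)
def wd(x,y,z): return np.r_[O+XH*x/1e3+YH*y/1e3,z/1e3]
E
python3 - <<'E'
from h import *
w=load('w2')
for x in(-120,-109,-98):
  for y in (-43,43):
    for z in (51,64): print(x,y,z,np.round(proj(w,wd(x,y,z))))
for x,y in [(-72.2,-77.1),(-86.6,71)]: print(np.round(proj(w,wd(x,y,52))))
E
```

```text
-120 -43 51 [233. 238.]
-120 -43 64 [225. 250.]
-120 43 51 [415. 238.]
-120 43 64 [424. 250.]
-109 -43 51 [234. 259.]
-109 -43 64 [227. 272.]
-109 43 51 [413. 259.]
-109 43 64 [421. 273.]
-98 -43 51 [236. 279.]
-98 -43 64 [229. 294.]
-98 43 51 [411. 280.]
-98 43 64 [419. 294.]
[175. 322.]
[465. 300.]
```

{"fn": "play_rows", "kwargs": {"moves": [[0,0,-2,0],[0,0,-3.5,0],[0,0,-4.3,0],[0,0,-4.3,0],[-0.2,-0.5,-4.3,-0.2]]}}

```text
time_s: 3.85
ee_pos: [0.5768, 0.0008, 0.0081]
orientation: [-3.138, -0.002, -0.448]
ft_force: [0.6, 0.4, -0.2]
width: 0.992
```

{"fn": "play_rows", "kwargs": {"moves": [[-0.22,-0.45,0,0],[-0.43,-0.9,0,0],[-0.65,-1.35,0,0],[-0.87,-1.8,0,0],[-1.08,-2.25,0,0]]}}

```text
time_s: 4.35
ee_pos: [0.5664, -0.0216, 0.0085]
orientation: [-3.137, -0.002, -0.447]
ft_force: [1.1, 3.9, 2.0]
width: 0.996
```

```bash
python3 - <<'E'
from h import *
c=snap('wrist','w3');snap('scene','s3');s=ctrl.get_state();print(s['ee_pos'],st(s['ee_pos']),s['orientation'],s['ft_force'])
a=load('s3')['image'][120:280,240:420,::-1]; cv2.imwrite('pics/s3c.png',cv2.resize(a,None,fx=3.3,fy=3.3,interpolation=3))
E
```

```text
[ 0.56594754 -0.02240274  0.00831743] [-78.3  -0. ] [-3.13766716e+00 -2.17930214e-03 -4.48347738e-01] [ 0.54930013  1.16405482 -0.11294465]
```

View pics/w3.png

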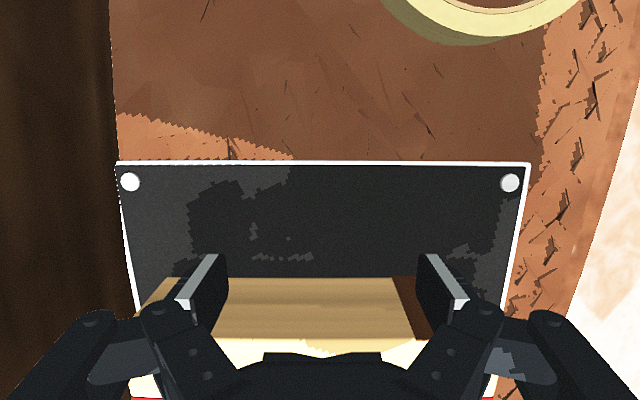

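View pics/s3c.png

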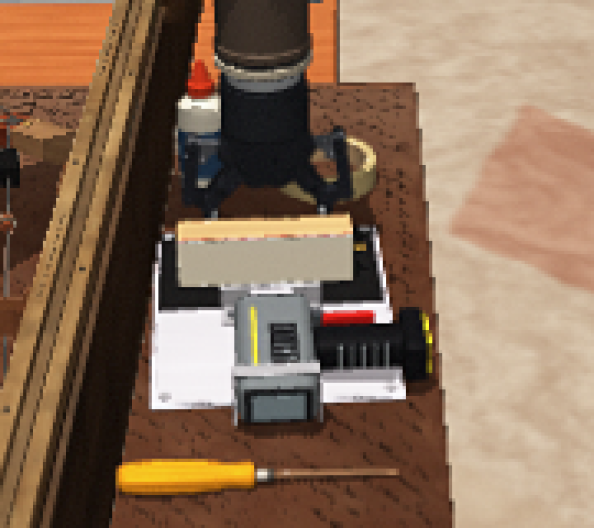

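{"fn": "play_rows", "kwargs": {"moves": [[-0.22,-0.45,0,0],[-0.43,-0.9,0,0],[-0.65,-1.35,0,0],[-0.87,-1.8,0,0],[-1.08,-2.25,0,0]]}}

```text
time_s: 4.95
ee_pos: [0.5547, -0.0454, 0.0082]
orientation: [-3.138, -0.002, -0.449]
ft_force: [-0.0, 0.9, -0.5]
width: 0.992
```

{"fn": "play_rows", "kwargs": {"moves": [[-0.11,-0.22,0,0],[-0.22,-0.45,0,0],[-0.3,-0.63,0,0],[-0.35,-0.72,0,0],[-0.35,-0.72,0,0]]}}

```text
time_s: 5.45
ee_pos: [0.5512, -0.0527, 0.0082]
orientation: [-3.138, -0.002, -0.449]
ft_force: [0.9, 0.1, 0.4]
width: 0.991
```

```bash
python3 - <<'E'
from h import *
s=ctrl.get_state();print(st(s['ee_pos']),s['orientation'],s['ft_force'],s['ft_force'][:2]@XH)
E
```

```text
[-44.6  -0.1] [-3.13798152e+00 -1.93072778e-03 -4.48732925e-01] [0.8606155  0.08201034 0.35570325] -0.4471113635563662
```

{"fn": "play_rows", "kwargs": {"moves": [[-0.04,-0.09,0,0],[-0.09,-0.18,0,0],[-0.13,-0.27,0,0],[-0.13,-0.27,0,0],[-0.13,-0.27,0,0]]}}

```text
time_s: 5.95
ee_pos: [0.5511, -0.0529, 0.0085]
orientation: [-3.135, -0.002, -0.447]
ft_force: [2.9, 7.4, 0.9]
width: 0.998
```

```bash
python3 - <<'E'
from h import *
s=ctrl.get_state();print(st(s['ee_pos']),s['orientation'],s['ft_force'],s['ft_force'][:2]@XH)
c=snap('wrist','w4');snap('scene','s4')
a=load('s4')['image'][120:280,240:420,::-1]; cv2.imwrite('pics/s4c.png',cv2.resize(a,None,fx=3.3,fy=3.3,interpolation=3))
E
```

```text
[-44.5  -0.2] [-3.13492672e+00 -2.20283161e-03 -4.47164204e-01] [2.9397381  7.44708818 0.85946269] -7.985244169458616
```

View pics/w4.png

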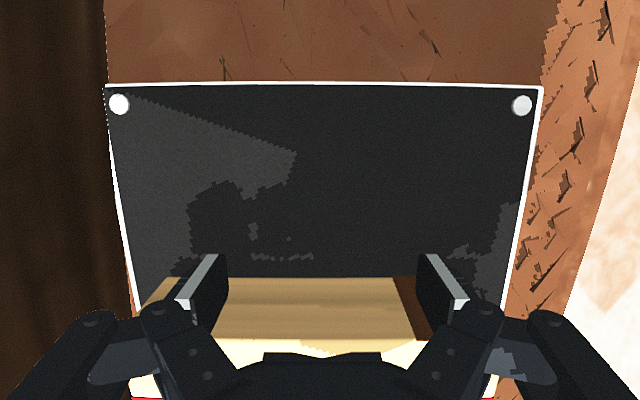

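View pics/s4c.png

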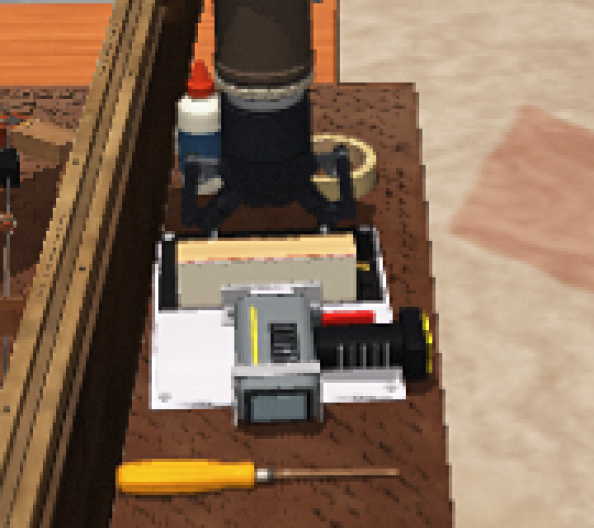

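{"fn": "play_rows", "kwargs": {"moves": [[0.2,0.4,0,0],[0.43,0.9,0,0],[0.87,1.8,0,0],[0.87,1.8,3,0],[0.87,1.8,8,0]]}}

```text
time_s: 6.55
ee_pos: [0.5578, -0.034, 0.0866]
orientation: [-3.139, 0.003, -0.446]
ft_force: [0.8, 0.2, -0.4]
width: 0.996
```

```bash
python3 - <<'E'
from h import *
s=ctrl.get_state();print(s['ee_pos'],st(s['ee_pos']),wd(97.5,63,0)-s['ee_pos'])
c=snap('wrist','w5')
E
```

```text
[ 0.55777672 -0.03401819  0.08663139] [-64.3  -2.4] [-0.01129062 -0.17415734 -0.08663139]
```

View pics/w5.png

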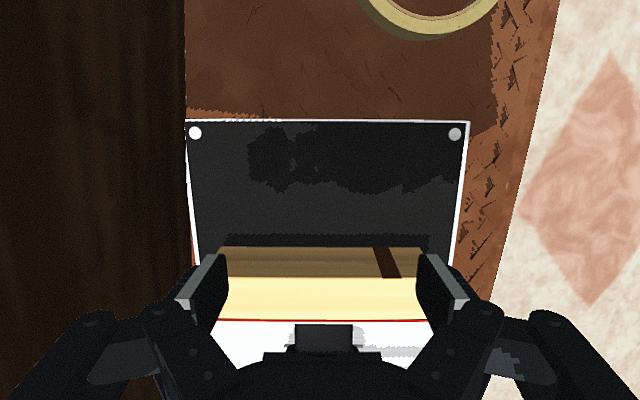

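{"fn": "play_rows", "kwargs": {"moves": [[0,0,4,0],[0,0,8,8],[0,-1,11,16],[0,-4,11,24],[0,-7,11,32]]}}

```text
time_s: 7.1
ee_pos: [0.5636, -0.1051, 0.207]
orientation: [-3.133, -0.01, 0.118]
ft_force: [1.4, 0.2, -1.5]
width: 0.994
```

{"fn": "play_rows", "kwargs": {"moves": [[0,-3,0,8],[0,-6,0,16],[0,-8,0,24],[0,-9,0,32],[0,-10,0,40]]}}

```text
time_s: 7.6
ee_pos: [0.5635, -0.2059, 0.2068]
orientation: [-3.133, -0.009, 0.821]
ft_force: [0.9, 0.6, 0.3]
width: 0.999
```

{"fn": "play_rows", "kwargs": {"moves": [[-0.5,0,0,8],[-1,0,0,16],[-1,0,0,18],[-1,0,0,18],[-1,0,0,18]]}}

```text
time_s: 8.1
ee_pos: [0.5536, -0.2058, 0.2067]
orientation: [-3.133, -0.009, 1.134]
ft_force: [0.1, 0.0, -0.3]
width: 0.994
```

```bash
python3 - <<'E'
from h import *
s=ctrl.get_state();print(s['ee_pos'],st(s['ee_pos']),np.degrees(s['orientation']),wd(97.5,63,0)-s['ee_pos'])
c=snap('wrist','w6');snap('scene','s6');snap('top','t6')
a=load('s6')['image'][60:280,200:420,::-1]; cv2.imwrite('pics/s6c.png',cv2.resize(a,None,fx=2.7,fy=2.7,interpolation=3))
E
```

```text
[ 0.55362998 -0.20577104  0.20674908] [92.2 68.4] [-179.4850981    -0.52337654   64.97040691] [-0.00714389 -0.00240449 -0.20674908]
```

View pics/w6.png

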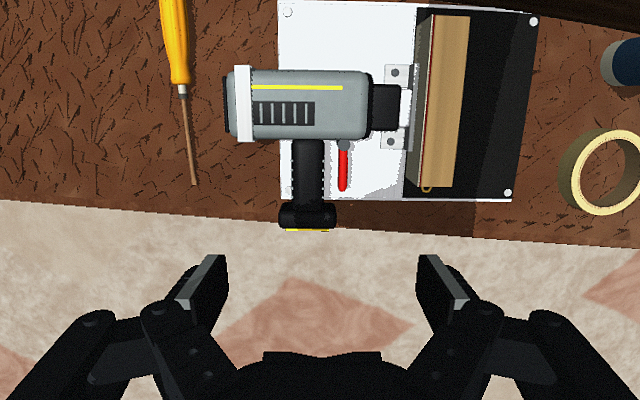

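View pics/s6c.png

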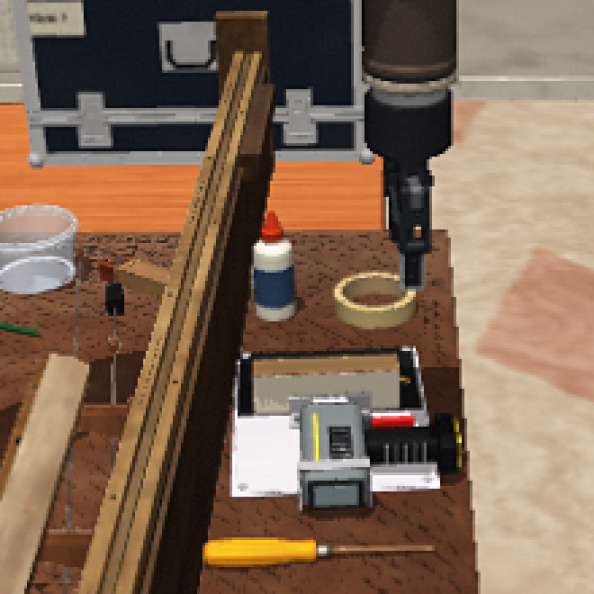

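```bash
python3 - <<'E'
from h import *
w=load('w6')
a=w['image'][0:240,210:550,::-1]; cv2.imwrite('pics/w6c.png',cv2.resize(a,None,fx=2.35,fy=2.35,interpolation=3))
for n,p in [('pad',(66,63,42)),('gb',(120,63,47)),('win',(0,0,17)),('pL',(0,-42,28)),('pR',(0,42,28)),('bFL',(0,-76,52)),('bFR',(0,74,52))]: print(n,(np.array(proj(w,wd(*p)))-[210,0])*2.35)
E
```

```text
pad [323.98912343 411.95289419]
gb [191.02576546 413.32593712]
win [479.22364737 255.4759189 ]
pL [495.14828962 147.52204919]
pR [478.34924741 358.06916882]
bFL [522.3593237   40.10763917]
bFR [488.06415331 445.65970453]
```

View pics/w6c.png

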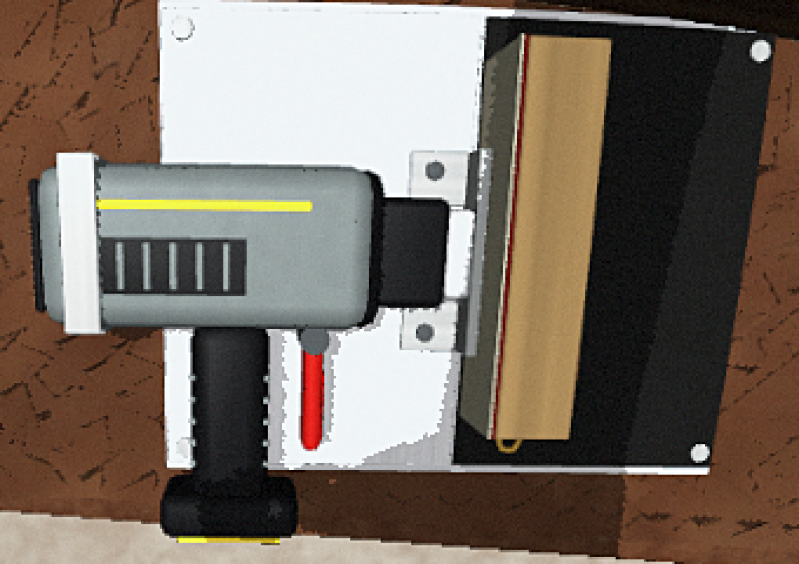

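{"fn": "play_rows", "kwargs": {"moves": [[-0.7,-0.2,0,-0.7],[-0.7,-0.2,-4,-0.7],[-0.7,-0.2,-8,-0.7],[-0.7,-0.2,-13,-0.7],[-0.7,-0.2,-13,-0.7]]}}

```text
time_s: 8.75
ee_pos: [0.5419, -0.2062, 0.0711]
orientation: [-3.122, -0.007, 1.122]
ft_force: [-0.9, -0.2, 0.2]
width: 0.998
```

```bash
python3 - <<'E'
from h import *
s=ctrl.get_state();print(s['ee_pos'],st(s['ee_pos']),np.degrees(s['orientation']),wd(97.5,63,0)-s['ee_pos'])
c=snap('wrist','w7');snap('scene','s7')
a=load('s7')['image'][60:280,200:420,::-1]; cv2.imwrite('pics/s7c.png',cv2.resize(a,None,fx=2.7,fy=2.7,interpolation=3))
E
```

```text
[ 0.54189484 -0.20616948  0.07105527] [97.7 58. ] [-178.84909788   -0.3916608    64.27474212] [ 0.00459126 -0.00200605 -0.07105527]
```

View pics/w7.png

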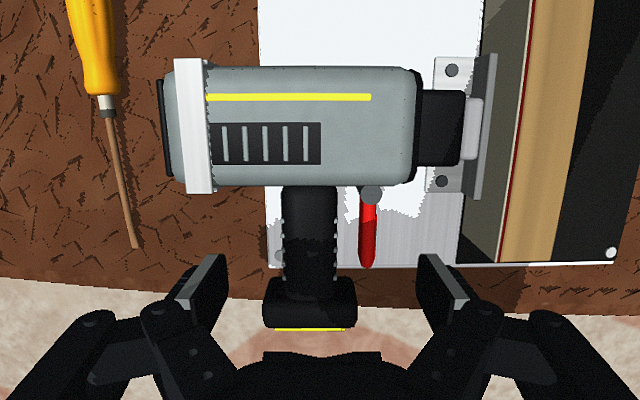

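View pics/s7c.png

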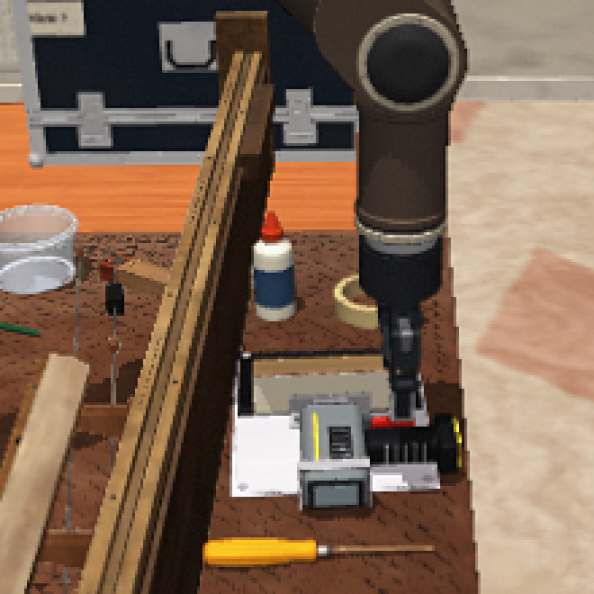

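{"fn": "play_rows", "kwargs": {"moves": [[0.45,-0.2,0,0],[0.45,-0.2,-1,0],[0.45,-0.2,-2,0],[0.45,-0.2,-2.5,0],[0.45,-0.2,-2.5,0]]}}

```text
time_s: 9.35
ee_pos: [0.5499, -0.2097, 0.0512]
orientation: [-3.129, -0.008, 1.122]
ft_force: [0.8, 0.3, -0.1]
width: 0.997
```

```bash
python3 - <<'E'
from h import *
s=ctrl.get_state();print(s['ee_pos'],st(s['ee_pos']),np.degrees(s['orientation']),wd(97.5,63,0)-s['ee_pos'],s['joint_positions'],s['ft_force'])
E
```

```text
[ 0.54989714 -0.20970714  0.05121141] [97.4 66.7] [-179.2946907    -0.46760514   64.26439284] [-0.00341104  0.00153161 -0.05121141] [ 0.08954587  0.57498821  0.27060186  1.85096418 -0.22765232  0.75673961
  1.60851419] [ 0.77155195  0.28295887 -0.10959332]
```

{"fn": "play_rows", "kwargs": {"moves": [[-0.3,0.1,0,0],[-0.3,0.1,0,0],[-0.3,0.1,0,0],[-0.3,0.1,0,0],[-0.3,0.1,0,0]]}}

```text
time_s: 9.85
ee_pos: [0.547, -0.2088, 0.0514]
orientation: [-3.13, -0.008, 1.122]
ft_force: [-1.1, 0.2, 0.0]
width: 0.998
```

```bash
python3 - <<'E'
from h import *
for i in range(3):
  s=ctrl.get_state();print(s['ee_pos'],st(s['ee_pos']),np.degrees(s['orientation']),s['joint_vel'].round(3))
c=snap('wrist','w8');snap('scene','s8')
w=c
for n,p in [('pad',(66,63,42)),('gb',(120,63,47)),('footcorner',(75,98,50)),('foot2',(133,98,50)),('trigend',(66,81,42))]: print(n,np.round(proj(w,wd(*p))))
E
```

```text
[ 0.54703838 -0.20875127  0.05139884] [97.8 63.7] [-179.31380789   -0.47264367   64.26274466] [-0.     0.003 -0.    -0.001  0.002  0.     0.001]
[ 0.54703838 -0.20875127  0.05139884] [97.8 63.7] [-179.31380789   -0.47264367   64.26274466] [-0.     0.003 -0.    -0.001  0.002  0.     0.001]
[ 0.54703838 -0.20875127  0.05139884] [97.8 63.7] [-179.31380789   -0.47264367   64.26274466] [-0.     0.003 -0.    -0.001  0.002  0.     0.001]
pad [385. 248.]
gb [278. 253.]
footcorner [366. 316.]
foot2 [255. 317.]
trigend [383. 279.]
```

View pics/w8.png

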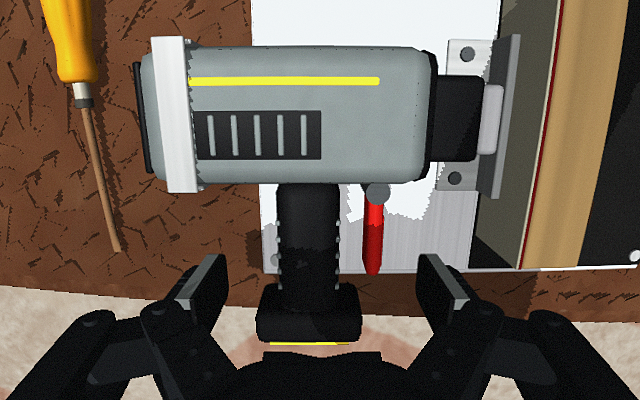

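{"fn": "play_rows", "kwargs": {"moves": [[0,0,-1.5,0],[0,0,-3,0],[0,0,-4.3,0],[0,0,-4.3,0],[0,0,-4.3,0]]}}

```text
time_s: 10.45
ee_pos: [0.5464, -0.2087, 0.0074]
orientation: [-3.128, -0.008, 1.121]
ft_force: [1.3, 0.4, -0.6]
width: 0.995
```

```bash
python3 - <<'E'
from h import *
s=ctrl.get_state();print(s['ee_pos'],st(s['ee_pos']),np.degrees(s['orientation']),s['ft_force'])
c=snap('wrist','w9');snap('scene','s9')
a=load('s9')['image'][120:260,260:400,::-1]; cv2.imwrite('pics/s9c.png',cv2.resize(a,None,fx=4,fy=4,interpolation=3))
E
```

```text
[ 0.54644748 -0.20874959  0.00743204] [98.  63.2] [-179.2145375    -0.44425668   64.25182186] [ 1.28554954  0.39742112 -0.61256543]
```

View pics/w9.png

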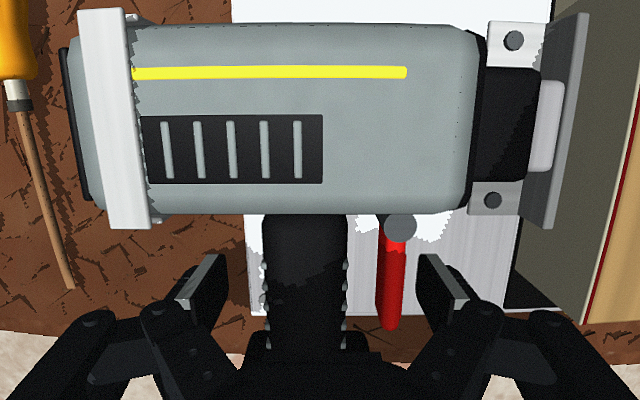

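View pics/s9c.png

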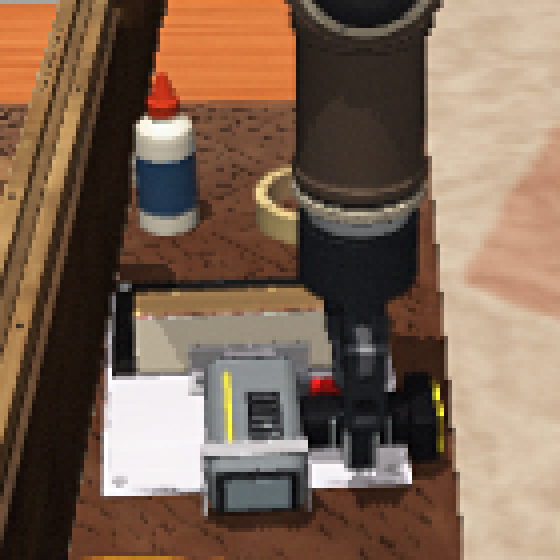

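{"fn": "play_rows", "kwargs": {"moves": [[0,0,0,0],[0,0,0,0],[0,0,0,0],[0,0,0,0],[0,0,0,0]], "hand": 3.5, "squeeze": 30}}

```text
time_s: 11.05
ee_pos: [0.5481, -0.2092, 0.0099]
orientation: [-3.132, -0.009, 1.121]
ft_force: [-1.0, 1.9, 8.0]
width: 0.529
```

{"fn": "play_rows", "kwargs": {"moves": [[0,0,0,0],[0,0,0,0],[0,0,0,0],[0,0,0,0],[0,0,0,0]]}}

```text
time_s: 11.55
ee_pos: [0.5481, -0.2092, 0.0099]
orientation: [-3.132, -0.009, 1.121]
ft_force: [0.3, 0.8, 0.2]
width: 0.532
```

```bash
python3 - <<'E'
from h import *
s=ctrl.get_state();print(s['ee_pos'],st(s['ee_pos']),np.degrees(s['orientation']),s['ft_force'],s['width']*85.4)
c=snap('wrist','w10')
E
```

```text
[ 0.5481187  -0.20917659  0.00991798] [97.7 64.9] [-179.44090753   -0.50475352   64.23625163] [0.31447345 0.79296733 0.18808511] 45.42359427799658
```

View pics/w10.png

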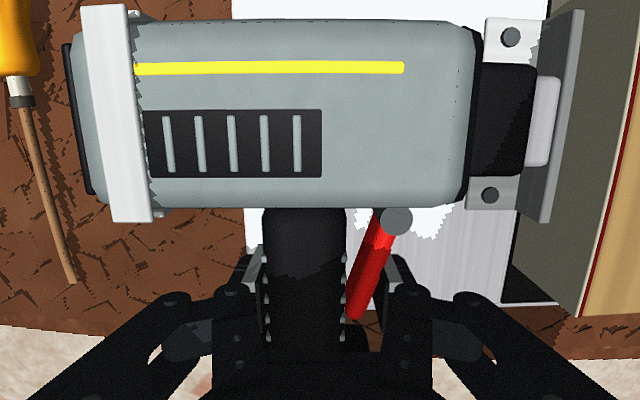

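{"fn": "play_rows", "kwargs": {"moves": [[0,0,0,0],[0,0,0,0],[0,0,0,0],[0,0,0,0],[0,0,0,0]], "hand": 3.0, "squeeze": 60}}

```text
time_s: 12.1
ee_pos: [0.548, -0.2095, 0.0101]
orientation: [-3.132, -0.009, 1.121]
ft_force: [-1.6, -1.5, 4.8]
width: 0.524
```

{"fn": "play_rows", "kwargs": {"moves": [[0,0,0,0],[0,0,0,0],[0,0,0,0],[0,0,0,0],[0,0,0,0]], "hand": 8.5, "squeeze": 30}}

```text
time_s: 12.6
ee_pos: [0.5479, -0.2096, 0.0101]
orientation: [-3.132, -0.008, 1.121]
ft_force: [0.2, 1.1, 0.3]
width: 0.996
```

```bash
python3 - <<'E'
from h import *
s=ctrl.get_state();print(s['ee_pos'],st(s['ee_pos']),np.degrees(s['orientation']),s['ft_force'],s['width']*85.4)
c=snap('wrist','w11')
E
```

```text
[ 0.54794989 -0.20960612  0.01005099] [98.2 64.9] [-179.44434494   -0.48346279   64.21980516] [0.20806455 1.10251384 0.30207156] 85.05407486467317
```

View pics/w11.png

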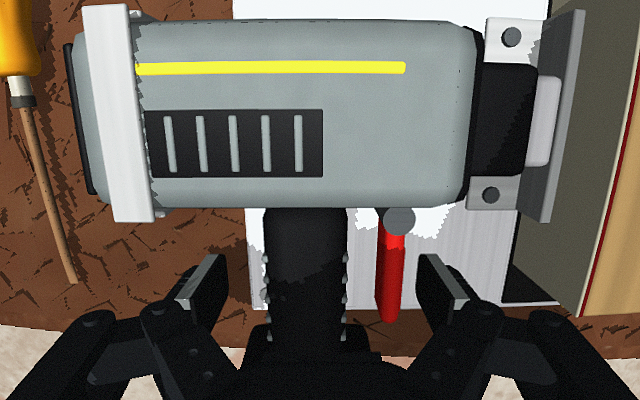

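{"fn": "play_rows", "kwargs": {"moves": [[0,0,4,0],[0,0,8,0],[0,0,12,-4],[0,2,14,-12],[0,4,14,-20]]}}

```text
time_s: 13.15
ee_pos: [0.5497, -0.1706, 0.1538]
orientation: [-3.137, -0.012, 0.764]
ft_force: [0.3, -0.2, -0.1]
width: 0.995
```

{"fn": "play_rows", "kwargs": {"moves": [[0,1,0,-8],[0,2,0,-16],[0,3,0,-24],[-1,5,0,-32],[-2,6,0,-40]]}}

```text
time_s: 13.65
ee_pos: [0.5295, -0.109, 0.1536]
orientation: [-3.136, -0.012, 0.062]
ft_force: [0.4, 0.4, 0.8]
width: 0.993
```

{"fn": "play_rows", "kwargs": {"moves": [[0,0,0,-8],[0,0,0,-16],[0,0,0,-24],[0,0,0,-30],[0,0,0,-30]]}}

```text
time_s: 14.15
ee_pos: [0.5295, -0.1088, 0.1536]
orientation: [-3.137, -0.012, -0.463]
ft_force: [-0.9, 0.5, 0.6]
width: 0.996
```

```bash
python3 - <<'E'
from h import *
s=ctrl.get_state();print(s['ee_pos'],st(s['ee_pos']),np.degrees(s['orientation']),(wd(16,0,0)-s['ee_pos'])*100)
c=snap('wrist','w12');snap('scene','s12')
E
```

```text
[ 0.52946876 -0.10883043  0.15355045] [15.4  4.6] [-179.71288995   -0.69715715  -26.54087494] [ -0.44073082   0.14131985 -15.3550446 ]
```

View pics/w12.png

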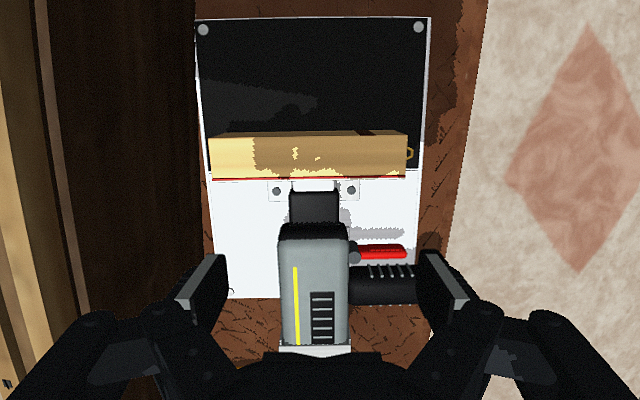

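{"fn": "play_rows", "kwargs": {"moves": [[-0.5,0,0,0.8],[-0.5,0,-3,0.8],[-0.5,0,-6,0.8],[-0.5,0,-9,0.8],[-0.5,0,-9,0.8]]}}

```text
time_s: 14.75
ee_pos: [0.5217, -0.1084, 0.0607]
orientation: [-3.139, -0.006, -0.443]
ft_force: [-0.2, -0.1, 0.5]
width: 0.992
```

```bash
python3 - <<'E'
from h import *
s=ctrl.get_state();print(s['ee_pos'],st(s['ee_pos']),np.degrees(s['orientation']),(wd(17,0,26)-s['ee_pos'])*100)
c=snap('wrist','w13');snap('scene','s13')
E
```

```text
[ 0.52165443 -0.1084313   0.06067349] [18.4 -2.6] [-179.82654841   -0.36856813  -25.36998682] [ 0.29733612  0.01129945 -3.46734933]
```

View pics/w13.png

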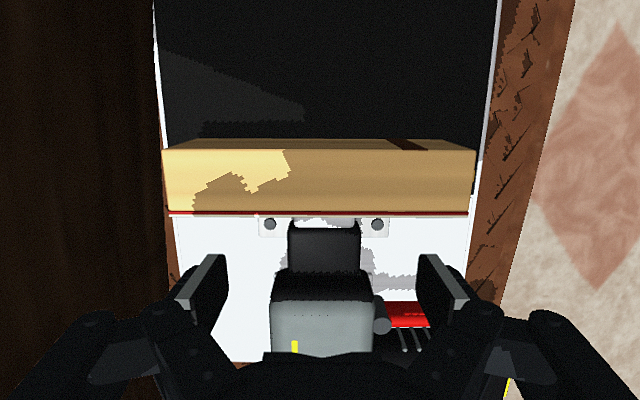

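{"fn": "play_rows", "kwargs": {"moves": [[0.25,0,-1,-0.3],[0.25,0,-2,-0.3],[0.25,0,-3.4,-0.3],[0.25,0,-3.4,-0.3],[0.25,0,-3.4,-0.3]]}}

```text
time_s: 15.35
ee_pos: [0.5262, -0.1095, 0.0295]
orientation: [-3.138, -0.01, -0.45]
ft_force: [0.5, -0.4, 0.0]
width: 1.0
```

```bash
python3 - <<'E'
from h import *
s=ctrl.get_state();print(s['ee_pos'],st(s['ee_pos']),np.degrees(s['orientation']),s['ft_force'])
c=snap('wrist','w14');snap('scene','s14')
a=load('s14')['image'][120:260,260:400,::-1]; cv2.imwrite('pics/s14c.png',cv2.resize(a,None,fx=4,fy=4,interpolation=3))
E
```

```text
[ 0.52618044 -0.1094593   0.02948342] [17.4  1.9] [-179.76832579   -0.59411688  -25.75797374] [ 0.48938531 -0.39944854  0.01320754]
```

View pics/w14.png

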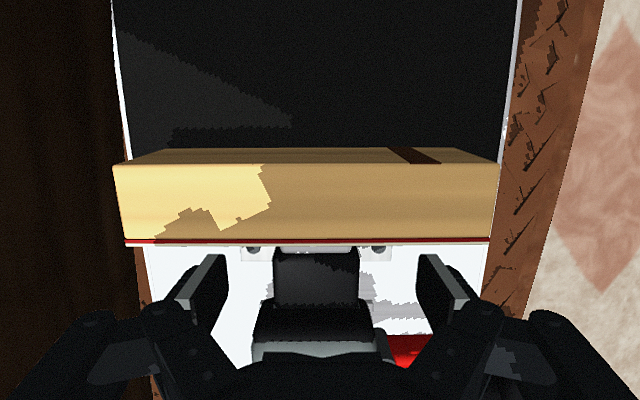

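View pics/s14c.png

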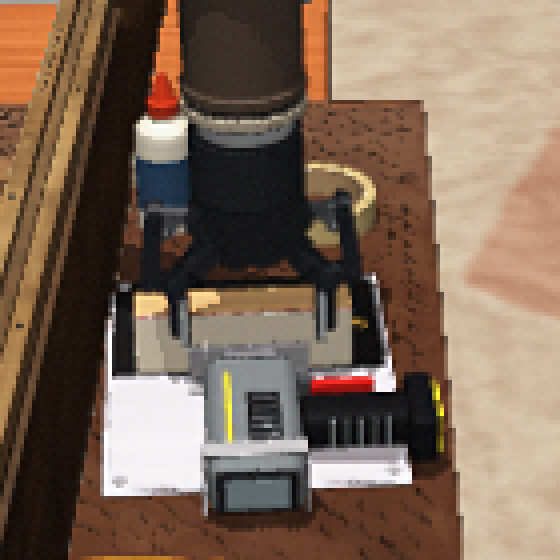

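{"fn": "play_rows", "kwargs": {"moves": [[0.22,0.45,0,0],[0.43,0.9,0,0],[0.61,1.26,0,0],[0.78,1.62,0,0],[0.91,1.89,0,0]]}}

```text
time_s: 15.95
ee_pos: [0.5361, -0.0902, 0.0303]
orientation: [-3.137, -0.012, -0.449]
ft_force: [-1.6, -1.5, 3.4]
width: 0.995
```

```bash
python3 - <<'E'
from h import *
s=ctrl.get_state();print(s['ee_pos'],st(s['ee_pos']),np.degrees(s['orientation']),s['ft_force'])
c=snap('wrist','w15');snap('scene','s15')
a=load('s15')['image'][120:260,260:400,::-1]; cv2.imwrite('pics/s15c.png',cv2.resize(a,None,fx=4,fy=4,interpolation=3))
E
```

```text
[ 0.53612252 -0.09024709  0.03025736] [-4.3  2.5] [-179.73584228   -0.6782087   -25.73715519] [-1.62432162 -1.51182007  3.39899303]
```

View pics/w15.png

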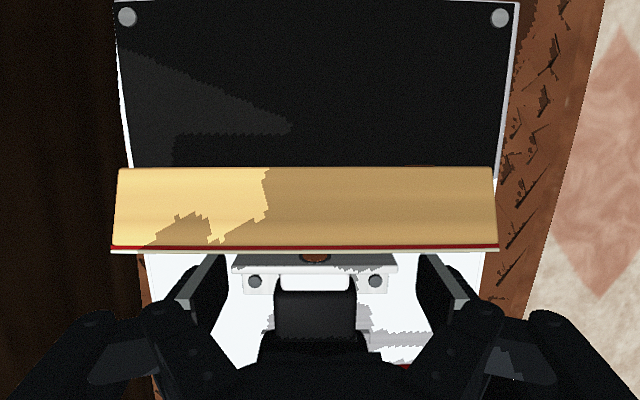

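View pics/s15c.png

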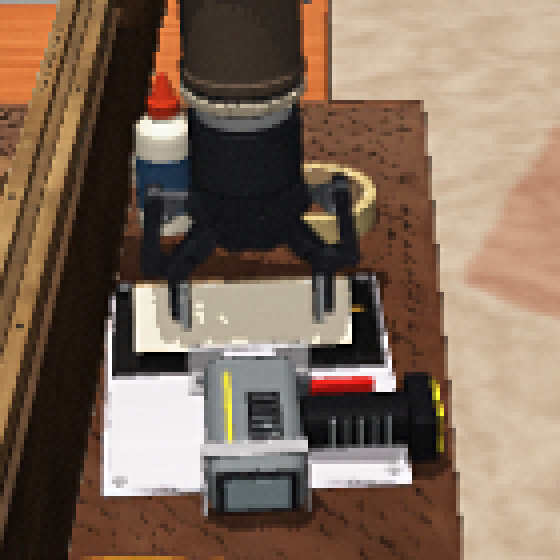

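{"fn": "play_rows", "kwargs": {"moves": [[0.13,0.27,0,0],[0.26,0.54,0,0],[0.39,0.81,0,0],[0.52,1.08,0,0],[0.65,1.35,0,0]]}}

```text
time_s: 16.55
ee_pos: [0.5423, -0.0778, 0.0325]
orientation: [-3.136, -0.011, -0.45]
ft_force: [-10.5, -0.6, 37.7]
width: 0.993
```

```bash
python3 - <<'E'
from h import *
s=ctrl.get_state();print(s['ee_pos'],st(s['ee_pos']),np.degrees(s['orientation']),s['ft_force'])
c=snap('wrist','w16');snap('scene','s16')
a=load('s16')['image'][120:260,260:400,::-1]; cv2.imwrite('pics/s16c.png',cv2.resize(a,None,fx=4,fy=4,interpolation=3))
E
```

```text
[ 0.54229925 -0.07775318  0.03254597] [-18.2   2.7] [-179.67429869   -0.64310475  -25.79709794] [-10.45565212  -0.64897657  37.69440065]
```

View pics/w16.png

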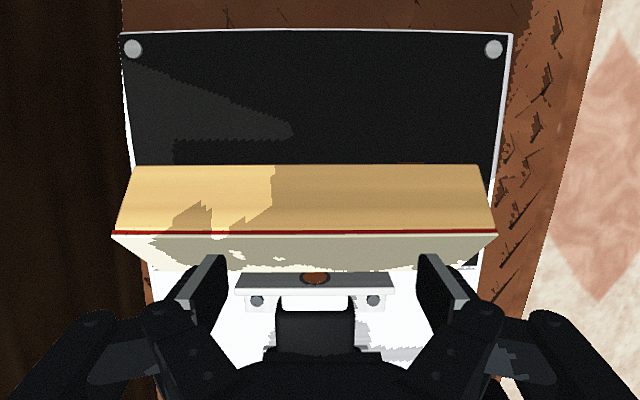

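View pics/s16c.png

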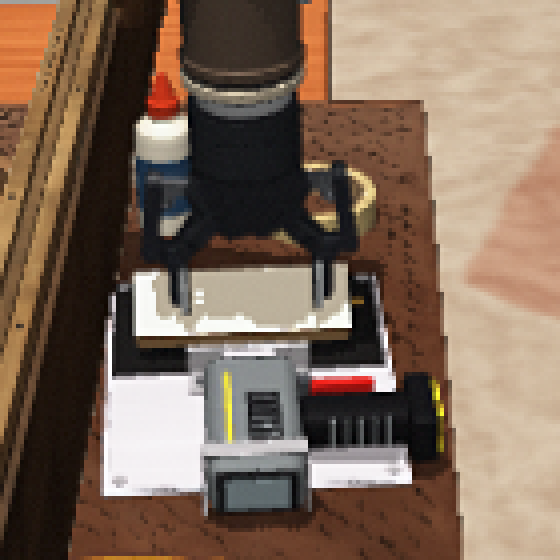

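{"fn": "play_rows", "kwargs": {"moves": [[0,0,0.3,0],[0,0,0.6,0],[0,0,0.9,0],[0,0,0.9,0],[0,0,0.9,0]]}}

```text
time_s: 17.15
ee_pos: [0.5427, -0.0765, 0.0415]
orientation: [-3.135, -0.011, -0.449]
ft_force: [0.6, 0.5, 0.2]
width: 0.993
```

```bash
python3 - <<'E'
from h import *
s=ctrl.get_state();print(s['ee_pos'],st(s['ee_pos']),np.degrees(s['orientation']),s['ft_force'])
c=snap('wrist','w17');snap('scene','s17')
a=load('s17')['image'][120:260,260:400,::-1]; cv2.imwrite('pics/s17c.png',cv2.resize(a,None,fx=4,fy=4,interpolation=3))
E
```

```text
[ 0.54273443 -0.07651844  0.04146085] [-19.5   2.5] [-179.60991698   -0.63374397  -25.74296187] [0.63523896 0.47917104 0.20212606]
```

View pics/w17.png

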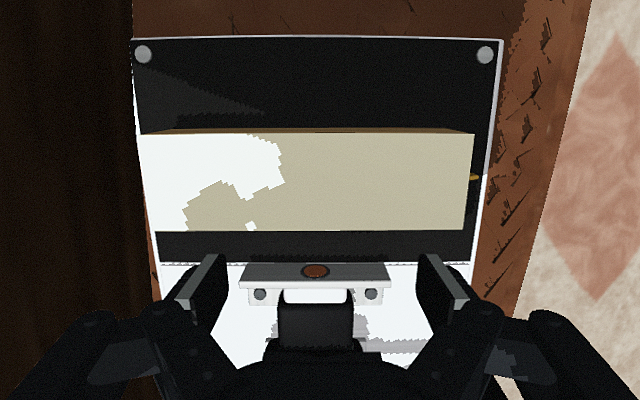

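View pics/s17c.png

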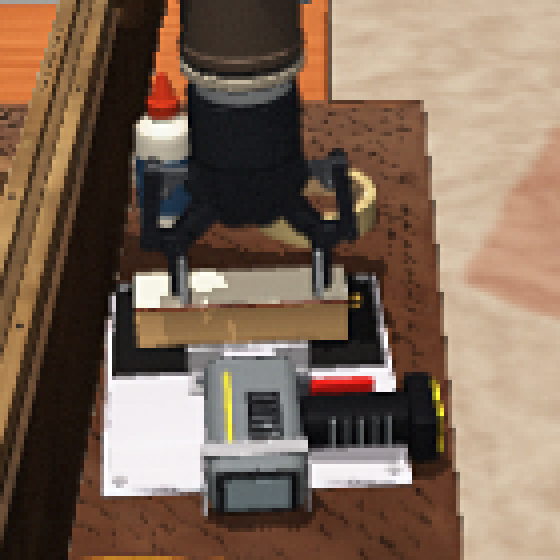

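```bash
python3 - <<'E'
from h import *
w=load('w17')
for p in [(156,232),(463,230),(139,134),(475,133)]: print(st(plane(w,*p,.040)))
E
```

```text
[-32.7 -76.3]
[-33.1  71.3]
[-79.2 -77.5]
[-79.2  71.3]
```

{"fn": "play_rows", "kwargs": {"moves": [[0,0,3,0],[0.8,1.7,4,0],[2,4.2,4,0],[3.2,7.1,4,0],[3.2,7.1,4,0]]}}

```text
time_s: 17.75
ee_pos: [0.5761, -0.0003, 0.0809]
orientation: [-3.133, -0.01, -0.443]
ft_force: [-0.7, 0.5, -0.5]
width: 0.999
```

```bash
python3 - <<'E'
from h import *
s=ctrl.get_state();print(s['ee_pos'],st(s['ee_pos']),np.degrees(s['orientation']),s['ft_force'])
E
```

```text
[ 5.76106859e-01 -2.74815312e-04  8.09390460e-02] [-102.7   -0.5] [-179.49734812   -0.59438871  -25.39194357] [-0.71289749  0.46115672 -0.52813711]
```

{"fn": "play_rows", "kwargs": {"moves": [[0,0,-2,-0.3],[0,0,-4,-0.3],[0,0,-6,-0.3],[0,0,-7.3,-0.3],[0,0,-7.3,-0.3]]}}

```text
time_s: 18.25
ee_pos: [0.5747, -0.0007, 0.0062]
orientation: [-3.135, -0.008, -0.449]
ft_force: [-0.5, 0.3, 0.1]
width: 0.998
```

{"fn": "play_rows", "kwargs": {"moves": [[-0.22,-0.45,0,0],[-0.43,-0.9,0,0],[-0.65,-1.35,0,0],[-0.87,-1.8,0,0],[-1.08,-2.25,0,0]]}}

```text
time_s: 18.75
ee_pos: [0.5642, -0.0233, 0.0068]
orientation: [-3.134, -0.009, -0.449]
ft_force: [1.3, 1.9, 3.1]
width: 0.995
```

```bash
python3 - <<'E'
from h import *
s=ctrl.get_state();print(s['ee_pos'],st(s['ee_pos']),np.degrees(s['orientation']),s['ft_force'])
c=snap('wrist','w18')
E
```

```text
[ 0.56418473 -0.02333596  0.00677155] [-76.7  -1.2] [-179.55517146   -0.48794234  -25.7114803 ] [1.30173128 1.91185987 3.14860208]
```

View pics/w18.png

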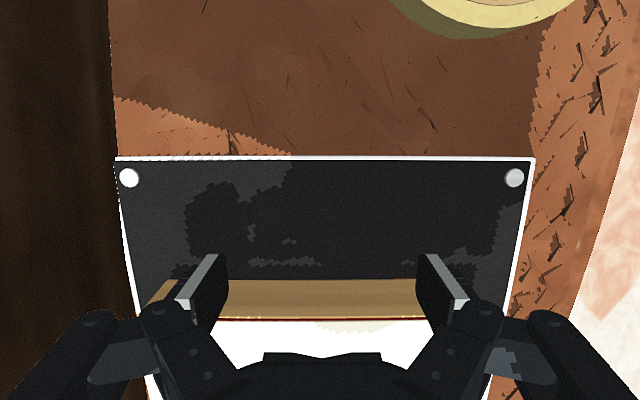

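Bar moves squarely with the fingers. 20 mm to go.

{"fn": "play_rows", "kwargs": {"moves": [[-0.17,-0.36,0,0],[-0.35,-0.72,0,0],[-0.52,-1.08,0,0],[-0.69,-1.44,0,0],[-0.78,-1.62,0,0]]}}

```text
time_s: 19.3
ee_pos: [0.5558, -0.0409, 0.0067]
orientation: [-3.135, -0.008, -0.45]
ft_force: [-0.2, 1.0, 0.4]
width: 0.999
```

{"fn": "play_rows", "kwargs": {"moves": [[-0.04,-0.09,0,0],[-0.09,-0.18,0,0],[-0.15,-0.31,0,0],[-0.2,-0.41,0,0],[-0.2,-0.41,0,0]]}}

```text
time_s: 19.8
ee_pos: [0.5554, -0.0415, 0.0071]
orientation: [-3.13, -0.009, -0.448]
ft_force: [4.9, 10.7, 0.8]
width: 0.994
```

```bash
python3 - <<'E'
from h import *
s=ctrl.get_state();print(s['ee_pos'],st(s['ee_pos']),np.degrees(s['orientation']),s['ft_force'])
c=snap('wrist','w19')
E
```

```text
[ 0.55544383 -0.04154539  0.00711758] [-56.5  -1.2] [-179.35072719   -0.5034953   -25.6705462 ] [ 4.89292138 10.65462391  0.81425941]
```

{"fn": "play_rows", "kwargs": {"moves": [[0.2,0.4,0,0],[0.43,0.9,0,0],[0.87,1.8,0,0],[0.87,1.8,3,0],[0.87,1.8,8,0]]}}

```text
time_s: 20.35
ee_pos: [0.5621, -0.0229, 0.0853]
orientation: [-3.135, -0.004, -0.447]
ft_force: [1.1, 0.9, 0.8]
width: 0.998
```

{"fn": "play_rows", "kwargs": {"moves": [[0,0,4,0],[0,0,8,8],[0,-1,11,16],[0,-4,11,24],[0,-7,11,32]]}}

```text
time_s: 20.85
ee_pos: [0.5628, -0.0927, 0.1964]
orientation: [-3.135, -0.006, 0.119]
ft_force: [-0.0, 0.1, 0.5]
width: 0.995
```

{"fn": "play_rows", "kwargs": {"moves": [[0,-3,0,8],[0,-6,0,16],[0,-8,0,24],[-0.5,-9,0,32],[-1,-10,0,40]]}}

```text
time_s: 21.35
ee_pos: [0.5525, -0.1936, 0.1961]
orientation: [-3.134, -0.005, 0.822]
ft_force: [-1.1, 0.5, -0.4]
width: 0.997
```

{"fn": "play_rows", "kwargs": {"moves": [[-0.5,0,0,8],[-1,-0.5,0,16],[-1,-1,0,18],[-1,-1,0,18],[-1,-1,0,18]]}}

```text
time_s: 21.85
ee_pos: [0.5424, -0.2035, 0.1959]
orientation: [-3.134, -0.004, 1.134]
ft_force: [0.1, -0.3, -0.2]
width: 0.994
```

```bash
python3 - <<'E'
from h import *
s=ctrl.get_state();print(s['ee_pos'],st(s['ee_pos']),np.degrees(s['orientation']),(wd(97.5,63,0)-s['ee_pos'])*100)
c=snap('wrist','w20');snap('scene','s20')
w=c
for n,p in [('pad',(66,63,42)),('pL',(0,-42,28)),('pR',(0,42,28)),('bFL',(0,-76,40)),('bFR',(0,74,40))]: print(n,(np.array(proj(w,wd(*p)))-[210,0])*2.35)
a=w['image'][0:240,210:550,::-1]; cv2.imwrite('pics/w20c.png',cv2.resize(a,None,fx=2.35,fy=2.35,interpolation=3))
E
```

```text
[ 0.54244772 -0.20352942  0.1958807 ] [95.1 57.3] [-179.56446815   -0.24609562   64.98495723] [  0.40383723  -0.46461165 -19.58807017]
pad [334.24438099 444.49493542]
pL [511.06217587 173.94350854]
pR [492.35661304 388.43225804]
bFL [529.20687317  73.10956884]
bFR [493.58004232 471.0612327 ]
```

View pics/w20c.png

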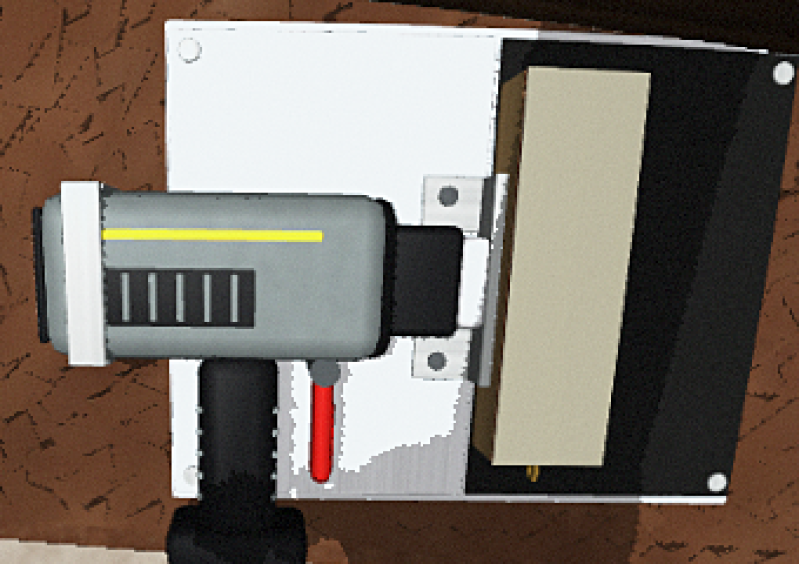

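{"fn": "play_rows", "kwargs": {"moves": [[0.4,-0.45,0,-0.7],[0.4,-0.45,-5,-0.7],[0.4,-0.45,-10,-0.7],[0.4,-0.45,-14,-0.7],[0.4,-0.45,-14.5,-0.7]]}}

```text
time_s: 22.45
ee_pos: [0.5436, -0.2064, 0.0462]
orientation: [-3.126, -0.003, 1.123]
ft_force: [0.7, 0.4, 1.1]
width: 0.993
```

{"fn": "play_rows", "kwargs": {"moves": [[0,0,0,0],[0,0,0,0],[0,0,0,0],[0,0,0,0],[0,0,0,0]]}}

```text
time_s: 22.95
ee_pos: [0.5444, -0.2065, 0.0475]
orientation: [-3.128, -0.003, 1.123]
ft_force: [-0.3, -0.0, 0.4]
width: 0.994
```

```bash
python3 - <<'E'
from h import *
s=ctrl.get_state();print(s['ee_pos'],st(s['ee_pos']),np.degrees(s['orientation']),(wd(97.5,63,0)-s['ee_pos'])*100)
E
```

```text
[ 0.54435757 -0.20654577  0.04750645] [97.  60.4] [-179.21825273   -0.1898883    64.32474238] [ 0.21285258 -0.16297651 -4.7506449 ]
```

{"fn": "play_rows", "kwargs": {"moves": [[0.25,-0.2,0,0],[0.25,-0.2,-1.5,0],[0.25,-0.2,-3,0],[0.25,-0.2,-4,0],[0.25,-0.2,-4,0]]}}

```text
time_s: 23.45
ee_pos: [0.5452, -0.208, 0.005]
orientation: [-3.124, -0.003, 1.123]
ft_force: [0.2, 0.0, 0.3]
width: 0.994
```

```bash
python3 - <<'E'
from h import *
s=ctrl.get_state();print(s['ee_pos'],st(s['ee_pos']),np.degrees(s['orientation']),s['ft_force'])
snap('wrist','w21')
E
```

```text
[ 0.54520589 -0.20796907  0.00499645] [97.9 61.8] [-1.78982442e+02 -1.43943349e-01  6.43254164e+01] [0.20887435 0.04416235 0.28794338]
```

View pics/w21.png

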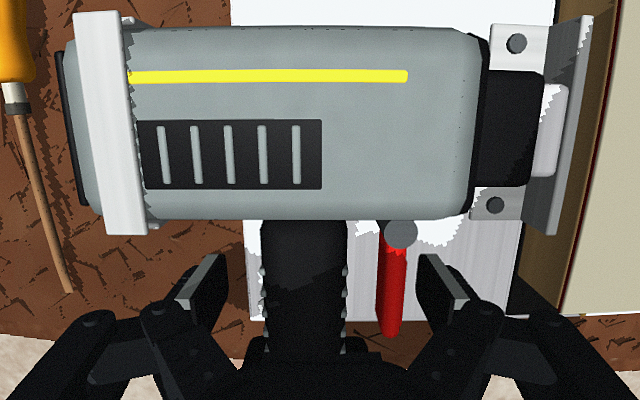

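{"fn": "play_rows", "kwargs": {"moves": [[0.1,0,0.3,0],[0.1,0,0.3,0],[0.1,0,0.3,0],[0.1,0,0.3,0],[0.1,0,0.3,0]]}}

```text
time_s: 24.0
ee_pos: [0.5469, -0.2083, 0.0093]
orientation: [-3.126, -0.003, 1.123]
ft_force: [0.1, 1.0, 0.4]
width: 0.997
```

{"fn": "play_rows", "kwargs": {"moves": [[0,0,0,0],[0,0,0,0],[0,0,0,0],[0,0,0,0],[0,0,0,0]], "hand": 3.5, "squeeze": 30}}

```text
time_s: 24.5
ee_pos: [0.5473, -0.2088, 0.0102]
orientation: [-3.127, -0.003, 1.121]
ft_force: [-2.3, 0.7, 9.3]
width: 0.533
```

{"fn": "play_rows", "kwargs": {"moves": [[0,0,0,0],[0,0,0,0],[0,0,0,0],[0,0,0,0],[0,0,0,0]], "hand": 3.0, "squeeze": 60}}

```text
time_s: 25.0
ee_pos: [0.5472, -0.2091, 0.0104]
orientation: [-3.127, -0.003, 1.121]
ft_force: [-3.0, -0.8, 5.2]
width: 0.522
```

```bash
python3 - <<'E'
from h import *
s=ctrl.get_state();print(s['ee_pos'],st(s['ee_pos']),np.degrees(s['orientation']),s['ft_force'],s['width']*85.4)
snap('wrist','w22')
E
```

```text
[ 0.54718123 -0.20914187  0.01044579] [98.1 64. ] [-1.79149872e+02 -1.69710087e-01  6.42130675e+01] [-3.04381556 -0.77891586  5.23765296] 44.61342036960512
```

View pics/w22.png

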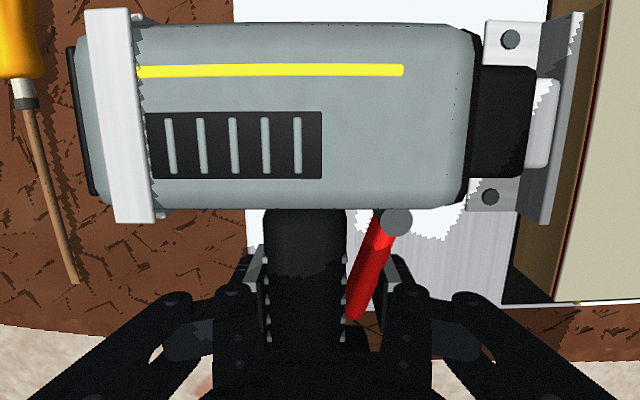

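Trigger fully home; release and withdraw straight up.

{"fn": "play_rows", "kwargs": {"moves": [[0,0,0,0],[0,0,0,0],[0,0,0,0],[0,0,0,0],[0,0,0,0]], "hand": 8.5, "squeeze": 30}}

```text
time_s: 25.55
ee_pos: [0.5471, -0.2093, 0.0104]
orientation: [-3.127, -0.003, 1.121]
ft_force: [-0.5, -0.4, -0.4]
width: 0.993
```

{"fn": "play_rows", "kwargs": {"moves": [[0,0,4,0],[0,0,8,0],[0,0,12,0],[0,0,16,0],[0,0,20,0]]}}

```text
time_s: 26.05
ee_pos: [0.5468, -0.2093, 0.2121]
orientation: [-3.127, -0.003, 1.121]
ft_force: [0.5, 0.8, 0.0]
width: 0.995
```

{"fn": "play_rows", "kwargs": {"moves": [[0,0,3,0],[0,0,5,0],[0,0,5,0],[0,0,5,0],[0,0,5,0]]}}

```text
time_s: 26.55
ee_pos: [0.5461, -0.2091, 0.2609]
orientation: [-3.125, -0.002, 1.121]
ft_force: [0.0, -0.1, 0.1]
width: 0.997
```

```bash
python3 - <<'E'
from h import *
s=ctrl.get_state();print(s['time_s'],s['ee_pos'],s['ft_force'],s['width']*85.4)
w=snap('wrist','w23');snap('scene','s23')
for n,p in [('pL',(0,-42,28)),('pR',(0,42,28)),('bFL',(0,-77,40)),('bFR',(0,73,40))]: print(n,np.array(proj(w,wd(*p))).round(1))
a=load('s23')['image'][120:260,260:400,::-1]; cv2.imwrite('pics/s23c.png',cv2.resize(a,None,fx=4,fy=4,interpolation=3))
E
```

```text
26.55 [ 0.54612127 -0.20905621  0.26085208] [ 0.01613765 -0.06913915  0.12655934] 85.14869744040978
pL [411.2  74.4]
pR [406.6 150.8]
bFL [416.1  38.2]
bFR [407.5 179.2]
```

View pics/w23.png

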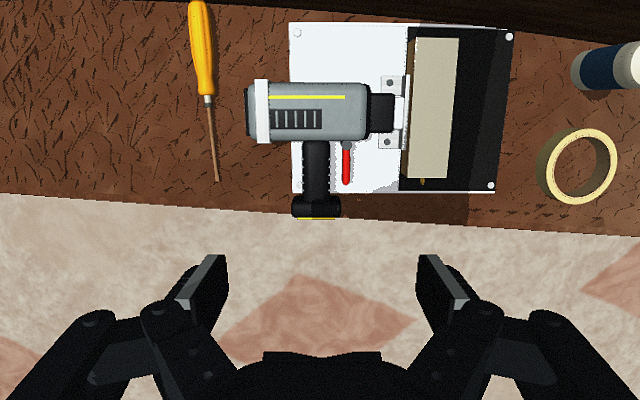

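View pics/s23c.png

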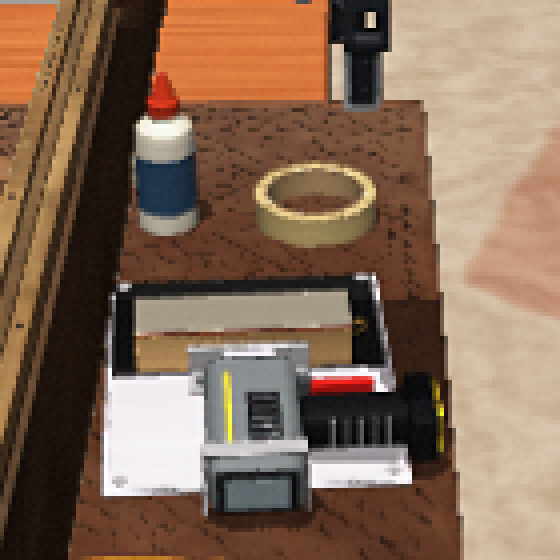

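The bar lies leather side up, its front edge where I expect it for flush contact (416,38 to 407,179). The trigger is back at rest and nothing else has moved. Handing in.

```bash
python3 -c "
from workcell import ctrl
print(ctrl.finish_job())"
```

```text
the job is handed in; nothing more can be done
None
```

I took both readings and handed the job in at about 26.6 s. No verdict came back.

- **Leather reading:** I slid the bar with two finger contacts until the leather met the nose plate, which pushed back with about 8 N. I squeezed the trigger to about 45 mm between the fingers, and doubling the grip barely moved it, so I took it as fully home. I then let it go, and the picture showed it back at rest.
- **Tipping:** I tipped the bar backwards and it landed leather side up. The fingers wedged against the leather partway, giving a brief upward wrist force of about 38 N. I raised them about 9 mm and the bar dropped over cleanly.
- **Wooden-face reading:** I slid the wooden face onto the plate, which pushed back with about 12 N. I squeezed the trigger home again to 44.6 mm and released it.

**Last checks:** In the final pictures the bar's front edge matches the line expected for flat contact, to within about 1 mm. Its middle is about 2–3 mm off the window, towards the stand's -y side. The trigger is at rest, the bottle, tape and screwdriver look undisturbed, and the gripper is open and clear above the stand.

**Disagreements:** The two-view height of the bar's top came out at 42–48 mm against the 52 mm in the text. I trusted the text, because single-view positions using it matched the bar's given size. The measured tool pose also drifted a few mm between calls, so I re-measured before each contact.

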